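# Hand-check air cylinders and reject the one that binds

### The arm

A 7-joint arm with a two-finger parallel gripper is mounted at the origin on the work surface. World frame = base frame: x ahead of the robot, y to its left, z up, the work surface at z = 0. Lengths are in m, angles in rad, forces in N, time in s.
With the tool pointing down it reaches from about 0.4 to 0.85 m from the base axis. Payload 10.4 kg.
Tool frame: the origin (TCP) lies midway between the tips of the shut fingers; the grasp point (between the pads) lies 19 mm behind it (manip.pinch_z is the distance from the TCP to the grasp point, in m); y points along the fingers, x is the direction in which the jaws open and shut, and the axes are right-handed (so a half turn about y gives the same grasp; the last joint's range is limited). The gripper opens to 85 mm and grips with 20 to 120 N. Pads are 22 mm wide; open, the fingers measure 114 mm over their backs; the gripper's body (76 mm by 85 mm) begins 54 mm behind the grasp point. The pads swing forward as they close: fully open they stand 13 mm farther back than shut.
Start: joints at [-0.023, 0.332, -0.065, 1.46, 0.022, 1.35, -0.088], TCP at [0.625, 0, 0.231] pointing down, gripper open.
Joint ranges: [-2.6, 2.6], [-0.5, 2.12], [-1.47, 1.34], [0.16, 2.42], [-1.27, 4.41], [0.06, 2.06], [-2.6, 2.6]. Speed limits (rad/s): [2.22, 2.22, 2.79, 2.79, 3.14, 3.14, 3.14].

### API

Orientations are given as a unit quaternion [x, y, z, w].
In Python, from workcell import manip gives the robot as it stands.
- The arm moves only by the shell command python3 -m pendant 'ROWS' [OPENING] [FORCE]. ROWS is a JSON object of lists of equal length, an entry for each row: "offset": the shift along the tool's x, y, z scaled (see below), a list of three; "turn": the turn, a rotation vector about the tool's x, y, z scaled (see below), a list of three. A call has 1 to 12 rows; each row is the pose to reach, as a shift and turn from the pose measured when the call began, along the tool's axes at that moment; what a row does not reach only later rows make up. The controller multiplies each number of a shift by 200 mm and each number of a turn by 45 degrees. A row lasts 1/8 s, in which the tool goes at most 62.5 mm and 10.7 degrees, less where a joint would pass 70% of its speed; a pose out of reach is approached as far as the arm can. A call with a number of a shift or a turn outside -1 to 1 is refused whole. A call with a gripper value outside its range is refused whole. OPENING is the opening in per cent of the stroke, from 0 (shut) to 100 (fully open), set as the call begins (- or left out, the last holds). The fingers move at their own pace and stop on an object; FORCE is the grip in N (left out, the last holds). Time passes only in rows, so rows that repeat a pose let the fingers close. It gives the time, the measured TCP pose, the force and the opening at its end, in the units of the state.
- manip.get_obs(): the state, without advancing time (a new reading comes with each control period).
- manip.camera(name): name is "scene" or "side" or "wrist"; returns (picture, depth): 384x512x3 uint8, red, green, blue; 384x512 float32, m along the optical axis (not along the pixel's ray), 0 where there is no reading.
- manip.camera_model(name): a dict with "intrinsics" (3x3 intrinsics, pixels), "R" (3x3) and "t" (3): a world point X has camera coordinates R X + t; the wrist camera has in their place "tool_from_camera" (4x4, takes a point from camera to tool coordinates, whose origin is the TCP and whose axes are the tool frame's). Camera axes: x right, y down, z forward; pixel columns grow to the right and rows downward; lengths in m; the calibration is good to about 2 mm. A picture is of the moment at which its call begins: read the wrist's pose just before it. camera_model takes no time and is no camera call.
- manip.hand_in(): hands the job in, once; it reports no verdict.
The state is a dict: "clock": time; "joint_pos": joint angles; "joint_velocities": joint speeds; "tau": joint torques, N m; "position": TCP position; "ee_rot": TCP orientation; "ft_force": force on the tool from outside, world axes, zero at the start; "torque": the same for the moment, N m; "grip_width": opening from 0.0 (shut) to 1.0 (fully open).
Only numpy, scipy, OpenCV 4.12 (cv2) and the standard library are available. Lean on these libraries where they do the work, as an engineer would, in place of code of your own. Each camera call takes 0.05 s, during which the arm holds its last target. There are 200 camera calls.

### The job

Before these three air cylinders go onto the training rig, check each by hand: press its rod gently straight in and, if it runs freely, leave it fully home with the cylinder standing where it is. If the resistance climbs before the end of the stroke, stop there without forcing the rod and set that cylinder down gently, upright, in the empty open tray. Leave the other things on the bench alone.

Things in the scene. Friction and masses are not known exactly. Their poses are not given: they have to be found in the camera images.
- cyl_a: one of three outwardly identical compact air cylinders, bare aluminium with grey end caps, standing on its flat rear cap: body 54 mm square (x, y), 96 mm tall, 0.5 to 0.75 kg with its rod; origin at the centre of the underside, z up along the rod. Any of the three may be sound or faulty; only pushing tells
- cyl_b: same as cyl_a. On all three, two black-and-brass tube fittings, 13 mm thick, stick out 14 mm from the middle of the -x face, one 18 mm above the underside and one 18 mm below the top; the two y faces are clear for gripping
- cyl_c: same as cyl_a. On all three the air ports are open, so that the rod can be pushed by hand and stays where it is left
- rod_a: rod of cyl_a; origin at the centre of its flat end face, its highest point: 16 mm chromed rod on the cylinder's axis with a 24 mm lock nut, 7 mm high, at the end. The face stands 50 mm above the body's top (146 mm above its underside) when fully out, 10 mm (106 mm) when fully home; each starts 0 to 6 mm in from fully out
- rod_b: same for cyl_b. Sound rods run home at a steady resistance, 4 to 8 N depending on the cylinder, then stop firmly on a rubber bumper that gives about 1 mm. A faulty one starts as easily, but with about 20 mm still to go it begins to bind: the resistance climbs past 10 N and by about 5 N per mm. Pressing any rod with over 30 N is forcing it
- rod_c: same for cyl_c. For all three: the rod is on the body's axis and moves only along it
- reject_tray: the empty open tray, dark grey plastic, fixed to the bench: outside 170 mm (x) by 140 mm (y) by 40 mm high, walls and floor 4 mm thick; origin at the centre of the underside. It stands at the left or the right of the cylinders
- case: bystander: closed assortment case, black with a light grey ribbed lid and a carrying handle, 170 x 130 x 46 mm (the handle adds 20 mm), lying on the side of the cylinders away from the tray; origin at the centre of the underside; leave alone
- contactor: bystander: grey and white contactor, 85 x 45 x 75 mm high, beyond the cylinders; origin at the centre of the underside; leave alone
- screwdriver: bystander: black-handled screwdriver, 210 mm long, lying across in front of the robot; origin underneath, its own x axis runs along it towards the blade; leave alone
Not all that is in view belongs to the job. Leave any blue or red look-alike of the cyl_b alone.

How it is judged:
On the way:
1. every rod has been tried: pushed in by at least 17 mm, to where a faulty one binds (z of rod_a in the frame of cyl_a below 0.129 m and z of rod_b in the frame of cyl_b below 0.129 m and z of rod_c in the frame of cyl_c below 0.129 m), for 0.1 s.
At the end, for the whole second after the job is handed in: the two sound cylinders stand upright (within 6 degrees) within 50 mm of where they were, rods home to within 3 mm; the one that binds stands upright and still on the floor of the open tray, its rod not forced home (still at least 16 mm out of the body) (((z of rod_a in the frame of cyl_a above 0.112 m and x of cyl_a in the frame of reject_tray between -0.06 and 0.06 m and y of cyl_a in the frame of reject_tray between -0.05 and 0.05 m and z of cyl_a in the frame of reject_tray between 0 and 0.009 m and angle between each of cyl_a, cyl_b, cyl_c's own z axis and vertical below 0.1 rad and linear speed of cyl_a below 0.02 m/s and z of rod_b in the frame of cyl_b below 0.109 m and distance of each of cyl_b, cyl_c from where it was at the start of the episode below 0.05 m and z of rod_c in the frame of cyl_c below 0.109 m) or (z of rod_a in the frame of cyl_a below 0.109 m and distance of each of cyl_a, cyl_c from where it was at the start of the episode below 0.05 m and angle between each of cyl_a, cyl_b, cyl_c's own z axis and vertical below 0.1 rad and z of rod_b in the frame of cyl_b above 0.112 m and x of cyl_b in the frame of reject_tray between -0.06 and 0.06 m and y of cyl_b in the frame of reject_tray between -0.05 and 0.05 m and z of cyl_b in the frame of reject_tray between 0 and 0.009 m and linear speed of cyl_b below 0.02 m/s and z of rod_c in the frame of cyl_c below 0.109 m) or (z of rod_a in the frame of cyl_a below 0.109 m and distance of each of cyl_a, cyl_b from where it was at the start of the episode below 0.05 m and angle between each of cyl_a, cyl_b, cyl_c's own z axis and vertical below 0.1 rad and z of rod_b in the frame of cyl_b below 0.109 m and z of rod_c in the frame of cyl_c above 0.112 m and x of cyl_c in the frame of reject_tray between -0.06 and 0.06 m and y of cyl_c in the frame of reject_tray between -0.05 and 0.05 m and z of cyl_c in the frame of reject_tray between 0 and 0.009 m and linear speed of cyl_c below 0.02 m/s))); the robot touches nothing.
It fails at once if a rod is forced, with more than 35 N (contact force between any of rod_a, rod_b, rod_c and anything else above 35 N).
It fails at once if a cylinder is dropped (moves faster than 0.6 m/s out of the fingers) or knocked over (angle between any of cyl_a, cyl_b, cyl_c's own z axis and vertical above 0.7 rad or (linear speed of cyl_a above 0.6 m/s and contact force between cyl_a and the fingers below 0.3 N) or (linear speed of cyl_b above 0.6 m/s and contact force between cyl_b and the fingers below 0.3 N) or (linear speed of cyl_c above 0.6 m/s and contact force between cyl_c and the fingers below 0.3 N)).
It fails at once if the case, contactor or screwdriver is moved more than 40 mm (distance of any of case, contactor, screwdriver from where it was at the start of the episode above 0.04 m).
It also fails if it takes over 58 s, if anything falls off the work surface, if the arm or the gripper's body presses on something with over 40 N, if the wrist force passes 120 N, or if a joint passes its speed limit or range.

## Working session

There is one attempt and no reset: what is moved stays moved. The work goes in short steps, Python scripts to look and compute and a shell command to move; the robot and the scene stay as the last step left them, time stands still between calls to the robot, and variables do not carry over. Pictures are saved under pics/ and viewed, about 8 in all and at most 12, crops included, and the job is handed in when it is done.

```bash
mkdir -p pics && ls && python3 - <<'E'
from workcell import manip
import cv2,numpy as np,pickle
o=manip.get_obs();print(o)
d={}
for n in("scene","side","wrist"):
    p,z=manip.camera(n);m=manip.camera_model(n);d[n]=(p,z,m)
    cv2.imwrite(f"pics/{n}0.png",p[:,:,::-1])
pickle.dump((o,d),open("d0.pkl","wb"))
print(d["wrist"][2]);print(manip.pinch_z)
E
```

```text
pics
{'clock': 0.0, 'joint_pos': array([-0.02264987,  0.3328792 , -0.06471956,  1.46096615,  0.02159853,
        1.34989977, -0.08847426]), 'joint_velocities': array([-0.00177243,  0.00029201, -0.00087963,  0.00010758, -0.00075815,
       -0.00076566, -0.00055811]), 'tau': array([ 4.98105128e-04, -6.25449800e+01,  4.97091911e-02, -3.91610491e+01,
        1.63588714e-02,  9.83294769e-03, -6.01235030e-06]), 'position': array([6.24612258e-01, 3.71764392e-05, 2.30499551e-01]), 'ee_rot': array([ 7.07128064e-01, -4.73868269e-04, -5.55390294e-04, -7.07085121e-01]), 'ft_force': array([-0.7191302 ,  0.35921607,  0.16592272]), 'torque': array([-0.00013411, -0.06005408, -0.01054409]), 'grip_width': 0.9981601577504817}
{'intrinsics': array([[341.86710851,   0.        , 254.33214948],
       [  0.        , 341.86710851, 191.74708681],
       [  0.        ,   0.        ,   1.        ]]), 'tool_from_camera': array([[ 9.99998507e-01, -1.70903657e-03,  2.56906680e-04,
         2.42006901e-04],
       [-7.75996204e-04, -3.11195761e-01,  9.50345514e-01,
        -1.43006556e-01],
       [-1.54422697e-03, -9.50344294e-01, -3.11196622e-01,
         7.97801623e-02],
       [ 0.00000000e+00,  0.00000000e+00,  0.00000000e+00,
         1.00000000e+00]])}
0.0187
```

View images.

```bash
python3 - <<'E'
import cv2,numpy as np
a=cv2.imread("pics/scene0.png");b=cv2.imread("pics/side0.png");w=cv2.imread("pics/wrist0.png")
cv2.imwrite("pics/wr_.png",w)
cv2.imwrite("pics/scene_big.png",cv2.resize(a,(800,600)))
cv2.imwrite("pics/side_big.png",cv2.resize(b,(800,600)))
E
```

```text
(no output)
```

View pics/scene0.png

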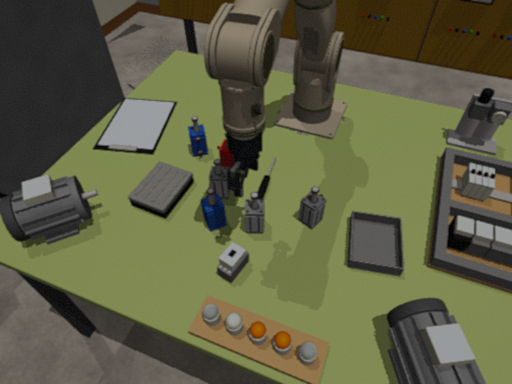

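View pics/side0.png

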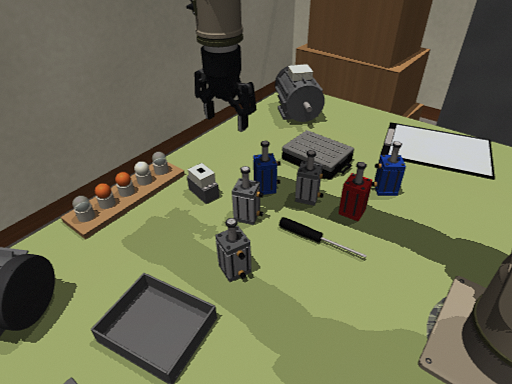

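Scene: three bare grey cylinders at (222,183), (255,215), (313,208), seen from the side at (309,183), (246,200), (234,253); blue ones side (265,172), (390,175) and red (356,195) are look-alikes; empty tray side (155,325). Measuring from depth.

```bash
cat > h.py <<'E'
import numpy as np,cv2
from scipy.spatial.transform import Rotation as Ro
def cloud(z,m,o=None):
    K=m["intrinsics"];v,u=np.indices(z.shape)
    c=np.stack([(u-K[0,2])/K[0,0]*z,(v-K[1,2])/K[1,1]*z,z],-1)
    if "R" in m: return (c-m["t"])@m["R"]
    T=m["tool_from_camera"];t=c@T[:3,:3].T+T[:3,3]
    return t@Ro.from_quat(o["ee_rot"]).as_matrix().T+o["position"]
E
python3 - <<'E'
import pickle,numpy as np,cv2
from h import cloud
o,d=pickle.load(open("d0.pkl","rb"))
seeds={"scene":[(222,183),(255,215),(313,208),(376,243),(233,262),(213,212),(226,152),(198,140)],"side":[(309,183),(246,200),(234,253),(155,325),(203,183),(265,172),(356,195),(390,175)]}
for n in("scene","side"):
    p,z,m=d[n];X=cloud(z,m);hsv=cv2.cvtColor(p,cv2.COLOR_RGB2HSV)
    tab=np.abs(X[...,2])<.01
    print(n,"table z",np.median(X[...,2][tab&(z>0)&(hsv[...,1]>80)]))
    for s in seeds[n]:
        c=X[s[1],s[0]];near=(np.hypot(X[...,0]-c[0],X[...,1]-c[1])<.055)&(z>0)&(X[...,2]<.155)
        body=near&(X[...,2]>.02)
        rod=near&(X[...,2]>.102);q=X[rod];b=X[body&(X[...,2]<.1)]
        if len(q)<4: print(s,c.round(3),len(q));continue
        top=q[q[:,2]>q[:,2].max()-.004]
        print(s,"seed",c.round(3),"rodmid",(q[:,:2].min(0)/2+q[:,:2].max(0)/2).round(4),"topz",q[:,2].max().round(4),"topmed",np.median(top,0).round(4),len(q),"body",b.min(0).round(3),b.max(0).round(3))
E
```

```text
scene table z -0.0019065420859415336
(222, 183) seed [ 0.52  -0.129  0.078] rodmid [ 0.4977 -0.1494] topz 0.1425 topmed [ 0.4968 -0.1495  0.1404] 79 body [ 0.468 -0.176  0.021] [ 0.531 -0.117  0.099]
(255, 215) seed [0.603 0.012 0.089] rodmid [5.777e-01 3.000e-04] topz 0.1467 topmed [5.771e-01 1.000e-04 1.437e-01] 92 body [ 0.549 -0.029  0.02 ] [0.613 0.033 0.1  ]
(313, 208) seed [0.527 0.153 0.096] rodmid [0.4958 0.1454] topz 0.1413 topmed [0.4966 0.1468 0.1391] 84 body [0.472 0.112 0.02 ] [0.532 0.179 0.1  ]
(376, 243) [0.509 0.344 0.003] 0
(233, 262) [0.75  0.011 0.072] 0
(213, 212) seed [ 0.632 -0.102  0.083] rodmid [ 0.6088 -0.1156] topz 0.1455 topmed [ 0.6094 -0.1157  0.1436] 94 body [ 0.579 -0.152  0.02 ] [ 0.648 -0.079  0.1  ]
(226, 152) seed [ 0.404 -0.169  0.089] rodmid [ 0.381  -0.1759] topz 0.1474 topmed [ 0.3772 -0.1771  0.1455] 16 body [ 0.359 -0.211  0.02 ] [ 0.41  -0.145  0.098]
(198, 140) seed [ 0.379 -0.284  0.082] rodmid [ 0.3468 -0.3046] topz 0.1465 topmed [ 0.3455 -0.3042  0.1437] 68 body [ 0.326 -0.33   0.02 ] [ 0.385 -0.269  0.1  ]
side table z -0.0004368622179
[... 335 characters left out ...]
 253) seed [0.473 0.164 0.081] rodmid [0.4917 0.1444] topz 0.1413 topmed [0.4914 0.1456 0.1396] 185 body [0.453 0.115 0.02 ] [0.525 0.179 0.1  ]
(155, 325) [0.523 0.337 0.004] 0
(203, 183) [0.701 0.019 0.058] 0
(265, 172) seed [ 0.59  -0.095  0.075] rodmid [ 0.6064 -0.1162] topz 0.1476 topmed [ 0.6061 -0.1159  0.1451] 131 body [ 0.568 -0.148  0.02 ] [ 0.639 -0.079  0.099]
(356, 195) seed [ 0.364 -0.145  0.078] rodmid [ 0.375  -0.1718] topz 0.147 topmed [ 0.3746 -0.1708  0.1448] 153 body [ 0.346 -0.199  0.02 ] [ 0.4   -0.141  0.1  ]
(390, 175) seed [ 0.334 -0.279  0.069] rodmid [ 0.3437 -0.3056] topz 0.147 topmed [ 0.3427 -0.304   0.145 ] 133 body [ 0.307 -0.333  0.02 ] [ 0.379 -0.268  0.1  ]
```

View pics/wrist0.png

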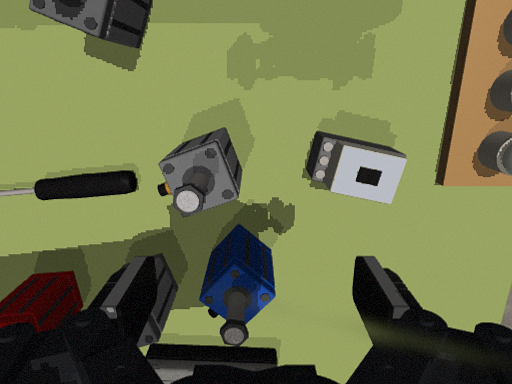

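Wrist view: grey cylinder with chromed rod end at (188,200), blue one at (235,330), contactor (360,165), red at (35,315). Now yaw of the bodies and the tray pose.

```bash
python3 - <<'E'
import pickle,numpy as np,cv2
from h import cloud
o,d=pickle.load(open("d0.pkl","rb"))
for n in("scene","side"):
    p,z,m=d[n];X=cloud(z,m);hsv=cv2.cvtColor(p,cv2.COLOR_RGB2HSV)
    for c in[(.495,-.15),(.576,0),(.494,.146)]:
        k=(np.hypot(X[...,0]-c[0],X[...,1]-c[1])<.045)&(X[...,2]>.088)&(X[...,2]<.1)&(z>0)
        q=X[k][:,:2].astype(np.float32)*1000
        print(n,c,len(q),cv2.minAreaRect(q))
    k=(np.hypot(X[...,0]-.52,X[...,1]-.34)<.16)&(X[...,2]>.032)&(X[...,2]<.045)&(z>0)
    print(n,"tray",k.sum(),cv2.minAreaRect(X[k][:,:2].astype(np.float32)*1000))
E
python3 -m pendant '{"offset":[[-0.12,0.08,0],[-0.245,0.16,0],[-0.245,0.26,0],[-0.245,0.33,0],[-0.245,0.33,0],[-0.245,0.33,0]],"turn":[[0,0,0],[0,0,0],[0,0,0],[0,0,0],[0,0,0],[0,0,0]]}' 0 20
```

```text
scene (0.495, -0.15) 208 ((497.47955322265625, -150.21875), (54.66875076293945, 52.369651794433594), 19.211816787719727)
scene (0.576, 0) 259 ((579.125, 0.6276283264160156), (54.79393005371094, 52.822265625), 21.002241134643555)
scene (0.494, 0.146) 248 ((496.2561950683594, 145.02191162109375), (52.90963363647461, 54.565452575683594), 69.19038391113281)
scene tray 464 ((509.3604431152344, 380.6162109375), (174.6845703125, 226.14349365234375), 9.989496231079102)
side (0.495, -0.15) 278 ((493.7052917480469, -151.75912475585938), (53.28323745727539, 58.02122497558594), 18.846776962280273)
side (0.576, 0) 323 ((575.2874145507812, -0.3782768249511719), (53.674835205078125, 55.04389953613281), 18.833282470703125)
side (0.494, 0.146) 501 ((491.67755126953125, 144.585693359375), (53.29366683959961, 54.006248474121094), 68.85919952392578)
side tray 1190 ((514.1907958984375, 337.092529296875), (171.46588134765625, 141.6361541748047), 10.559462547302246)
clock: 0.9
position: [0.5761, 0.0, 0.1653]
ee_rot: [-0.707, 0.0, 0.0, 0.707]
ft_force: [-0.5, 0.2, -0.3]
grip_width: -0.001
```

```bash
python3 -m pendant '{"offset":[[0,0.04,0],[0,0.08,0],[0,0.1,0],[0,0.115,0],[0,0.13,0],[0,0.145,0]],"turn":[[0,0,0],[0,0,0],[0,0,0],[0,0,0],[0,0,0],[0,0,0]]}'
```

```text
clock: 1.65
position: [0.5762, 0.0001, 0.1363]
ee_rot: [-0.707, 0.0, 0.0, 0.707]
ft_force: [-1.2, 0.3, 3.2]
grip_width: 0.003
```

```bash
python3 -m pendant '{"offset":[[0,0.01,0],[0,0.02,0],[0,0.03,0],[0,0.04,0],[0,0.045,0],[0,0.05,0],[0,0.05,0]],"turn":[[0,0,0],[0,0,0],[0,0,0],[0,0,0],[0,0,0],[0,0,0],[0,0,0]]}'
```

```text
clock: 2.52
position: [0.5762, 0.0, 0.1261]
ee_rot: [-0.707, 0.0, 0.0, 0.707]
ft_force: [0.6, 0.4, -0.8]
grip_width: 0.004
```

```bash
python3 -m pendant '{"offset":[[0,0.007,0],[0,0.014,0]],"turn":[[0,0,0],[0,0,0]]}'; python3 -c "
from workcell import manip
o=manip.get_obs();print(o['ft_force'],o['position'],o['torque'])"
```

```text
clock: 2.78
position: [0.5763, 0.0, 0.1233]
ee_rot: [-0.707, -0.0, -0.0, 0.707]
ft_force: [-1.6, 0.7, 2.1]
grip_width: -0.004
[-1.61040549  0.74266309  2.11041715] [5.76299562e-01 3.77293995e-05 1.23340556e-01] [0.01917955 0.21976315 0.01410744]
```

```bash
python3 - <<'E'
from workcell import manip
import cv2,numpy as np
p,z=manip.camera("side");cv2.imwrite("pics/s1.png",cv2.resize(p[90:290,180:340,::-1],None,fx=3,fy=3,interpolation=cv2.INTER_CUBIC))
f=[]
for i in range(5):
    manip.camera("side");f.append(manip.get_obs()['ft_force'][2])
print(f)
E
```

```text
[np.float64(-0.21213539895923939), np.float64(0.966457415858127), np.float64(0.9532012753776701), np.float64(0.9080548383465595), np.float64(0.5517340519201805)]
```

View pics/s1.png

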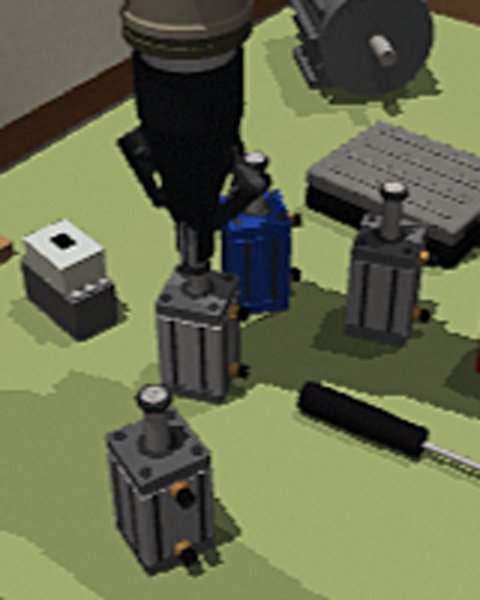

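The crop shows the closed fingers on the middle cylinder's rod at (197,265), rod part-way in; the force is low, so it runs freely so far.

```bash
python3 -m pendant '{"offset":[[0,0.01,0],[0,0.02,0],[0,0.03,0],[0,0.04,0]],"turn":[[0,0,0],[0,0,0],[0,0,0],[0,0,0]]}'
```

```text
clock: 3.58
position: [0.5762, 0.0, 0.115]
ee_rot: [-0.707, 0.0, 0.0, 0.707]
ft_force: [-0.9, -0.0, 3.0]
grip_width: 0.002
```

Sound. Press home gently.

```bash
python3 -m pendant '{"offset":[[0,0.01,0],[0,0.02,0],[0,0.03,0],[0,0.035,0],[0,0.04,0],[0,0.04,0]],"turn":[[0,0,0],[0,0,0],[0,0,0],[0,0,0],[0,0,0],[0,0,0]]}'
```

```text
clock: 4.32
position: [0.5762, 0.0, 0.1069]
ee_rot: [-0.707, 0.0, 0.0, 0.707]
ft_force: [1.2, 0.8, 1.7]
grip_width: -0.002
```

```bash
python3 -m pendant '{"offset":[[0,0.004,0],[0,0.007,0],[0,0.007,0]],"turn":[[0,0,0],[0,0,0],[0,0,0]]}'
```

```text
clock: 4.7
position: [0.5763, 0.0, 0.1061]
ee_rot: [-0.707, -0.0, -0.0, 0.707]
ft_force: [-3.0, -0.5, 7.3]
grip_width: -0.004
```

Bumper felt at 0.106. On to the left cylinder (0.494, 0.146).

```bash
python3 -m pendant '{"offset":[[0,-0.15,0],[0,-0.34,0],[-0.13,-0.34,0.23],[-0.26,-0.34,0.46],[-0.41,-0.34,0.73],[-0.41,-0.31,0.73],[-0.41,-0.27,0.73],[-0.41,-0.25,0.73],[-0.41,-0.25,0.73]],"turn":[[0,0,0],[0,0,0],[0,0,0],[0,0,0],[0,0,0],[0,0,0],[0,0,0],[0,0,0],[0,0,0]]}'
```

```text
clock: 5.82
position: [0.4945, 0.145, 0.1555]
ee_rot: [0.707, -0.001, 0.0, -0.707]
ft_force: [-0.5, 1.2, 0.4]
grip_width: 0.004
```

```bash
python3 -m pendant '{"offset":[[0,0.03,0.005],[0,0.06,0.005],[0,0.08,0.005],[0,0.09,0.005],[0,0.1,0.005],[0,0.11,0.005],[0,0.12,0.005],[0,0.13,0.005]],"turn":[[0,0,0],[0,0,0],[0,0,0],[0,0,0],[0,0,0],[0,0,0],[0,0,0],[0,0,0]]}'
```

```text
clock: 6.82
position: [0.4946, 0.1459, 0.1295]
ee_rot: [0.707, -0.001, 0.0, -0.707]
ft_force: [-0.8, -0.7, 5.0]
grip_width: 0.003
```

```bash
python3 -m pendant '{"offset":[[0,0.007,0],[0,0.014,0],[0,0.02,0],[0,0.025,0]],"turn":[[0,0,0],[0,0,0],[0,0,0],[0,0,0]]}'
```

```text
clock: 7.32
position: [0.4951, 0.1461, 0.1254]
ee_rot: [-0.707, 0.0, -0.001, 0.707]
ft_force: [-2.8, -1.9, 15.7]
grip_width: 0.002
```

15.7 N at 0.1254: the left cylinder binds. Back off and try the third, (0.495, −0.150).

```bash
python3 -m pendant '{"offset":[[0,-0.1,0],[0,-0.27,0],[0,-0.27,-0.25],[0,-0.27,-0.5],[0,-0.27,-0.75],[0,-0.27,-1]],"turn":[[0,0,0],[0,0,0],[0,0,0],[0,0,0],[0,0,0],[0,0,0]]}'
```

```text
clock: 8.07
position: [0.4944, -0.0553, 0.179]
ee_rot: [-0.707, 0.0, -0.001, 0.707]
ft_force: [0.1, 0.2, 0.2]
grip_width: 0.001
```

```bash
python3 -m pendant '{"offset":[[0,0,-0.24],[0,0,-0.48],[0,0.05,-0.48],[0,0.1,-0.48],[0,0.12,-0.48]],"turn":[[0,0,0],[0,0,0],[0,0,0],[0,0,0],[0,0,0]]}'
```

```text
clock: 8.7
position: [0.494, -0.1497, 0.1539]
ee_rot: [-0.707, 0.0, 0.001, 0.707]
ft_force: [-0.8, -1.2, 0.4]
grip_width: 0.002
```

```bash
python3 -m pendant '{"offset":[[0.005,0.03,0],[0.005,0.055,0],[0.005,0.07,0],[0.005,0.08,0],[0.005,0.09,0],[0.005,0.1,0],[0.005,0.11,0],[0.005,0.12,0],[0.005,0.13,0]],"turn":[[0,0,0],[0,0,0],[0,0,0],[0,0,0],[0,0,0],[0,0,0],[0,0,0],[0,0,0],[0,0,0]]}'
```

```text
clock: 9.82
position: [0.4954, -0.1493, 0.1287]
ee_rot: [-0.707, -0.0, 0.0, 0.708]
ft_force: [-1.4, 1.9, 6.8]
grip_width: -0.0
```

```bash
python3 -m pendant '{"offset":[[0,0.007,0],[0,0.014,0],[0,0.02,0]],"turn":[[0,0,0],[0,0,0],[0,0,0]]}'
```

```text
clock: 10.2
position: [0.4957, -0.1491, 0.1254]
ee_rot: [-0.707, -0.001, 0.0, 0.708]
ft_force: [-2.4, 1.6, 7.4]
grip_width: 0.0
```

```bash
python3 -m pendant '{"offset":[[0,0.007,0],[0,0.014,0],[0,0.02,0]],"turn":[[0,0,0],[0,0,0],[0,0,0]]}'
```

```text
clock: 10.58
position: [0.4959, -0.1489, 0.122]
ee_rot: [-0.707, -0.001, -0.0, 0.708]
ft_force: [-2.7, 0.8, 6.7]
grip_width: -0.0
```

Steady resistance: sound. Send it home.

```bash
python3 -m pendant '{"offset":[[0,0.01,0],[0,0.02,0],[0,0.03,0],[0,0.04,0],[0,0.05,0],[0,0.06,0],[0,0.068,0]],"turn":[[0,0,0],[0,0,0],[0,0,0],[0,0,0],[0,0,0],[0,0,0],[0,0,0]]}'
```

```text
clock: 11.45
position: [0.496, -0.1489, 0.109]
ee_rot: [-0.707, -0.001, -0.0, 0.708]
ft_force: [-4.2, 1.3, 7.8]
grip_width: -0.002
```

```bash
python3 -m pendant '{"offset":[[0,0.007,0],[0,0.014,0],[0,0.016,0]],"turn":[[0,0,0],[0,0,0],[0,0,0]]}'
```

```text
clock: 11.82
position: [0.496, -0.1488, 0.1063]
ee_rot: [-0.707, -0.001, -0.0, 0.708]
ft_force: [-2.9, 0.7, 7.3]
grip_width: 0.0
```

```bash
python3 -m pendant '{"offset":[[0,0.005,0],[0,0.007,0]],"turn":[[0,0,0],[0,0,0]]}'
```

```text
clock: 12.08
position: [0.4964, -0.1488, 0.1063]
ee_rot: [-0.707, -0.002, -0.001, 0.708]
ft_force: [-5.9, 1.3, 16.0]
grip_width: -0.001
```

Both sound ones home. Now back to the left one, turning the jaws to its y faces (yaw −21° → jaws at +69°).

```bash
python3 -m pendant '{"offset":[[0,-0.15,0],[0,-0.45,0],[0,-0.6,0.2],[0,-0.6,0.45],[0,-0.6,0.7],[0,-0.6,0.9],[0,-0.6,1],[0,-0.6,1]],"turn":[[0,0,0],[0,0,0],[0,-0.2,0],[0,-0.42,0],[0,-0.64,0],[0,-0.85,0],[0,-1,0],[0,-1,0]]}' 100
```

```text
clock: 13.08
position: [0.4957, 0.0525, 0.2265]
ee_rot: [-0.653, -0.273, 0.271, 0.653]
ft_force: [0.3, -0.1, -0.3]
grip_width: 0.997
```

```bash
python3 - <<'E'
from workcell import manip
from scipy.spatial.transform import Rotation as Ro
import numpy as np
o=manip.get_obs();R=Ro.from_quat(o['ee_rot']).as_matrix();print(R.round(3),o['position'])
ang=np.degrees(np.arctan2(R[1,0],R[0,0]));print("jaw",ang,"turn units",-(69-ang)/45)
print((R.T@(np.array([.4945,.1455,.225])-o['position'])/.2).round(3))
E
```

```text
[[ 0.704  0.003 -0.71 ]
 [ 0.71   0.001  0.704]
 [ 0.003 -1.    -0.001]] [0.49566306 0.05250885 0.22649209]
jaw 45.2322627955075 turn units -0.5281719378776111
[0.326 0.008 0.332]
```

```bash
python3 -m pendant '{"offset":[[0.11,0,0.11],[0.22,0,0.22],[0.326,0,0.332],[0.326,0,0.332],[0.326,0,0.332]],"turn":[[0,-0.2,0],[0,-0.4,0],[0,-0.53,0],[0,-0.53,0],[0,-0.53,0]]}'
```

```text
clock: 13.7
position: [0.4948, 0.1439, 0.2265]
ee_rot: [0.584, 0.401, -0.399, -0.583]
ft_force: [0.3, -1.0, 0.4]
grip_width: 1.0
```

```bash
python3 - <<'E'
from workcell import manip
from scipy.spatial.transform import Rotation as Ro
from h import cloud
import numpy as np,cv2
o=manip.get_obs();R=Ro.from_quat(o['ee_rot']).as_matrix()
print("jaw",np.degrees(np.arctan2(R[1,0],R[0,0])),o['position'])
p,z=manip.camera("wrist");cv2.imwrite("pics/w2.png",p[:,:,::-1])
s,zs=manip.camera("side")
for n,zz,X in(("wrist",z,cloud(z,manip.camera_model("wrist"),o)),("side",zs,cloud(zs,manip.camera_model("side")))):
    r=np.hypot(X[...,0]-.494,X[...,1]-.146)
    k=(r<.045)&(X[...,2]>.088)&(X[...,2]<.1)&(zz>0)
    t=(r<.03)&(X[...,2]>.115)&(X[...,2]<.14)&(zz>0)
    print(n,k.sum(),cv2.minAreaRect(X[k][:,:2].astype(np.float32)*1000) if k.sum()>9 else 0,"rod",t.sum(),np.median(X[t],0) if t.any() else 0)
E
```

```text
jaw 68.83424393328374 [0.49478741 0.1438791  0.22653477]
wrist 3202 ((493.27880859375, 144.1263885498047), (53.10608673095703, 52.81190872192383), 68.35186767578125) rod 692 [0.49261601 0.14434665 0.12525921]
side 491 ((491.5147705078125, 144.79847717285156), (53.03668212890625, 54.44560241699219), 67.91153717041016) rod 101 [0.48992612 0.14705531 0.12407446]
```

View pics/w2.png

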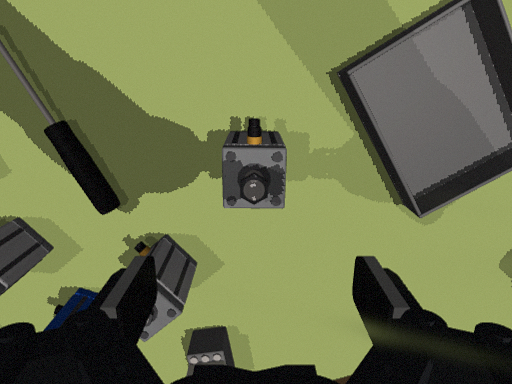

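Wrist view: the binding cylinder, bare aluminium, at (254,175), fittings facing away at (254,130), jaws square to its clear faces; tray at (430,110), blue one (75,300) is off to the side. Descend and grip.

```bash
python3 -m pendant '{"offset":[[0.001,0.18,0.007],[0.001,0.36,0.007],[0.001,0.52,0.007],[0.001,0.65,0.007],[0.001,0.75,0.007],[0.001,0.81,0.007],[0.001,0.832,0.007],[0.001,0.832,0.007]],"turn":[[0,0,0],[0,0,0],[0,0,0],[0,0,0],[0,0,0],[0,0,0],[0,0,0],[0,0,0]]}'
```

```text
clock: 14.8
position: [0.4943, 0.1446, 0.0605]
ee_rot: [0.584, 0.401, -0.398, -0.583]
ft_force: [1.0, -0.2, 0.7]
grip_width: 0.999
```

```bash
python3 -m pendant '{"offset":[[0,0,0],[0,0,0],[0,0,0],[0,0,0],[0,0,0],[0,0,0]],"turn":[[0,0,0],[0,0,0],[0,0,0],[0,0,0],[0,0,0],[0,0,0]]}' 0 50
```

```text
clock: 15.55
position: [0.4947, 0.1444, 0.0613]
ee_rot: [0.584, 0.401, -0.398, -0.583]
ft_force: [-1.5, -1.7, 5.4]
grip_width: 0.626
```

```bash
python3 -m pendant '{"offset":[[0,-0.03,0],[0,-0.1,0],[0,-0.2,0],[0,-0.3,0],[0,-0.37,0],[0,-0.37,0]],"turn":[[0,0,0],[0,0,0],[0,0,0],[0,0,0],[0,0,0],[0,0,0]]}'
```

```text
clock: 16.3
position: [0.495, 0.1446, 0.1364]
ee_rot: [0.584, 0.402, -0.397, -0.582]
ft_force: [0.6, -0.5, -6.7]
grip_width: 0.622
```

```bash
python3 -m pendant '{"offset":[[0.06,0,0.02],[0.16,0,0.05],[0.29,0,0.08],[0.43,0,0.12],[0.57,0,0.16],[0.71,0,0.2],[0.82,0,0.24],[0.9,0,0.26],[0.93,0,0.27],[0.93,0,0.27]],"turn":[[0,0,0],[0,0,0],[0,0,0],[0,0,0],[0,0,0],[0,0,0],[0,0,0],[0,0,0],[0,0,0],[0,0,0]]}'
```

```text
clock: 17.55
position: [0.5118, 0.3374, 0.1365]
ee_rot: [0.584, 0.402, -0.398, -0.582]
ft_force: [0.1, -0.5, -6.4]
grip_width: 0.625
```

```bash
python3 - <<'E'
from workcell import manip
import cv2,numpy as np
from h import cloud
print(manip.get_obs()['position'])
a,z=manip.camera("side");X=cloud(z,manip.camera_model("side"))
k=(np.hypot(X[...,0]-.51,X[...,1]-.34)<.07)&(X[...,2]>.025)&(X[...,2]<.12)&(z>0);print("body low z",np.percentile(X[k][:,2],[1,5]))
b,_=manip.camera("scene")
im=np.hstack([a[150:384,60:330],b[130:300,280:440].repeat(1,0)[:170] if 0 else cv2.resize(b[130:300,280:440],(220,234))])
cv2.imwrite("pics/t1.png",cv2.resize(im[:,:,::-1],None,fx=1.6,fy=1.6))
E
```

```text
[0.51179867 0.33737617 0.13648561]
body low z [0.02676036 0.03109865]
```

View pics/t1.png

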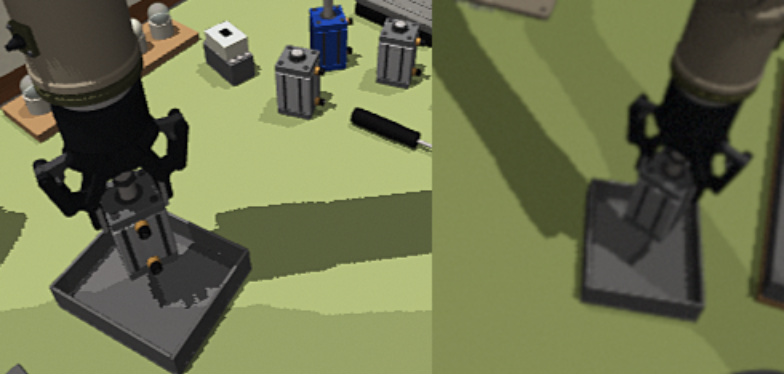

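Held upright over the tray (side crop (150,240), tray (150,290)), the two others stand home at (297,75) and (400,50). Lower.

```bash
python3 -m pendant '{"offset":[[0,0.05,0],[0,0.12,0],[0,0.2,0],[0,0.26,0],[0,0.3,0],[0,0.32,0],[0,0.335,0],[0,0.335,0]],"turn":[[0,0,0],[0,0,0],[0,0,0],[0,0,0],[0,0,0],[0,0,0],[0,0,0],[0,0,0]]}'
```

```text
clock: 18.65
position: [0.5127, 0.3366, 0.0698]
ee_rot: [0.585, 0.401, -0.397, -0.583]
ft_force: [-0.7, -0.2, -4.4]
grip_width: 0.624
```

```bash
python3 -m pendant '{"offset":[[0,0.005,0],[0,0.01,0],[0,0.015,0],[0,0.02,0],[0,0.02,0]],"turn":[[0,0,0],[0,0,0],[0,0,0],[0,0,0],[0,0,0]]}'
```

```text
clock: 19.27
position: [0.5126, 0.3366, 0.0657]
ee_rot: [0.585, 0.401, -0.397, -0.583]
ft_force: [0.9, -0.9, -5.0]
grip_width: 0.625
```

```bash
python3 -m pendant '{"offset":[[0,0.003,0],[0,0.006,0],[0,0.009,0],[0,0.009,0]],"turn":[[0,0,0],[0,0,0],[0,0,0],[0,0,0]]}'
```

```text
clock: 19.77
position: [0.5129, 0.3366, 0.0653]
ee_rot: [0.585, 0.401, -0.397, -0.582]
ft_force: [-5.4, -3.9, 10.3]
grip_width: 0.621
```

On the floor. Release and retreat straight up.

```bash
python3 -m pendant '{"offset":[[0,-0.003,0],[0,-0.003,0],[0,-0.003,0],[0,-0.003,0],[0,-0.003,0]],"turn":[[0,0,0],[0,0,0],[0,0,0],[0,0,0],[0,0,0]]}' 100 && python3 -m pendant '{"offset":[[0,-0.05,0],[0,-0.15,0],[0,-0.35,0],[0,-0.6,0],[0,-0.85,0],[0,-0.9,0],[0,-0.9,-0.2],[0,-0.9,-0.4],[0,-0.9,-0.4]],"turn":[[0,0,0],[0,0,0],[0,0,0],[0,0,0],[0,0,0],[0,0,0],[0,0,0],[0,0,0],[0,0,0]]}'
```

```text
clock: 20.4
position: [0.5129, 0.3366, 0.0659]
ee_rot: [0.585, 0.401, -0.397, -0.582]
ft_force: [1.1, -0.1, -0.3]
grip_width: 1.0
clock: 21.52
position: [0.5886, 0.3046, 0.246]
ee_rot: [0.586, 0.4, -0.396, -0.583]
ft_force: [0.4, -0.6, -1.3]
grip_width: 1.0
```

```bash
python3 - <<'E'
from workcell import manip
import cv2,numpy as np
from h import cloud
o=manip.get_obs();print(o['position'],o['ft_force'])
ims={}
for n in("scene","side","wrist"):
    p,z=manip.camera(n);ims[n]=p;X=cloud(z,manip.camera_model(n),o)
    for c in[(.495,-.149),(.576,0),(.512,.337)]:
        r=np.hypot(X[...,0]-c[0],X[...,1]-c[1])
        k=(r<.045)&(X[...,2]>.088)&(X[...,2]<.103)&(z>0);t=(r<.03)&(X[...,2]>.1035)&(X[...,2]<.15)&(z>0)
        if k.sum()>50: print(n,c,k.sum(),np.round(sum(map(list,cv2.minAreaRect(X[k][:,:2].astype(np.float32)*1000)[:2]),[]),1),"facez",np.median(X[k][:,2]).round(4),"rodtop",np.percentile(X[t][:,2],90).round(4) if t.any() else 0)
    if n=="side":
        k=(np.hypot(X[...,0]-.513,X[...,1]-.337)<.14)&(X[...,2]>.032)&(X[...,2]<.045)&(z>0);print("tray",cv2.minAreaRect(X[k][:,:2].astype(np.float32)*1000))
cv2.imwrite("pics/f1.png",cv2.resize(np.hstack([ims["side"],ims["scene"]])[:,:,::-1],(800,300),interpolation=cv2.INTER_AREA))
E
```

```text
[0.58856044 0.30455058 0.24598335] [ 0.39075357 -0.5675621  -1.27980586]
scene (0.495, -0.149) 229 [ 496.8 -150.2   54.5   52.9] facez 0.0942 rodtop 0.1053
scene (0.576, 0) 280 [5.791e+02 4.000e-01 5.490e+01 5.280e+01] facez 0.0943 rodtop 0.1055
scene (0.512, 0.337) 306 [514.9 337.   52.9  56.7] facez 0.0977 rodtop 0.1283
side (0.495, -0.149) 275 [ 494.  -152.4   53.    57.8] facez 0.0955 rodtop 0.1062
side (0.576, 0) 329 [575.2  -0.8  53.3  56.3] facez 0.0954 rodtop 0.1064
side (0.512, 0.337) 810 [503.9 339.3  52.8  68.8] facez 0.0993 rodtop 0.1295
tray ((514.1378784179688, 337.3743591308594), (171.4673614501953, 140.72952270507812), 10.231734275817871)
wrist (0.512, 0.337) 3789 [509.  336.1  53.1  65.3] facez 0.0999 rodtop 0.1298
```

View pics/f1.png

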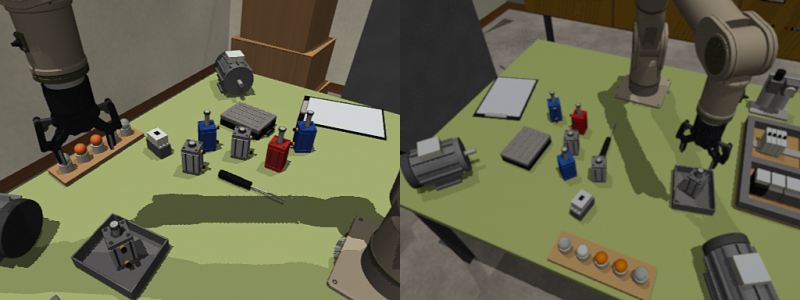

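The picture shows the reject upright in the tray (side (125,240)), the two others in place with rods home, (193,155) and (240,140), and the gripper clear of everything.

```bash
python3 -c "
from workcell import manip
print(manip.hand_in(), manip.get_obs()['clock'])"
```

```text
the job is handed in; nothing more can be done
the job is handed in; nothing more can be done
```

I tried all three rods: two cylinders are sound and stand where they were, rods home. The third binds and is now in the tray. The job was handed in at about 22 s; no verdict is reported.

- **Sound:** the cylinders at (0.576, 0.000) and (0.495, −0.150) ran at a steady resistance of about 2–8 N to the bumper. The largest force read on them was 16 N. The final images put both rod ends 105–106 mm above the bench, which is fully home, and both bodies within about 2 mm of where they started.
- **Faulty:** the cylinder at (0.494, 0.146) climbed from 5 N to 15.7 N at 0.125 m, so I stopped there. It stands upright at the tray centre with its rod still about 30 mm out of the body.

**Checks that disagreed:**
- The resistance readings on the first sound cylinder were noisy, reading 2–3 N where 4 N or more was expected. A camera crop confirmed the fingers were on the rod.
- One tray measurement, from the scene camera, was stretched by something next to the tray. I used the side view instead.
- The side and wrist cameras' last outlines of the cylinder in the tray came out stretched along one side, probably by the tube fitting. They put its centre 3–10 mm off, still well inside the tolerance.

The case, contactor, screwdriver and the blue and red look-alikes were not touched.

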